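Open the pinch-latched pastry keeper

TASK

Open the pastry keeper on the counter: pinch the two side buttons of its front catch in together so that the lid springs up, then tip the lid gently all the way back until it rests open, and let go. Do not force or slam anything, and do not disturb the tarts inside or the bowl, jar and spatula beside it.

Things in the scene. Friction and masses are not known exactly. Their poses are not given: they have to be found in the camera images.
- keeper: The keeper's dark base plate, fixed to the counter, 190 (x) x 272 (y) x 4 mm. Origin: centre of its underside, z up. On it stands a clear tub, 160 (x) x 240 (y) x 100 mm high, walls 5 mm, front with the catch towards -x, hinge at the back, in line with the plate in x, but clamped anywhere from 14 mm left to 14 mm right of its middle (y), unmeasured. Over 60 N in all from the fingers is forcing it.
- catch_nominal (a point): Where the middle between the two catch buttons would be if the tub stood mid-plate: plate x -125, z 82 mm; the true middle is up to 14 mm away along the plate's y, to be found by touch or sight. The white catch housing is 43 mm wide, plate x -80 to -150, z 45 to 98 mm. The lid's front edge is 31 mm behind this point.
- button_left (a joint): Travel of the grey ribbed spring button on the housing's +y side, m: 0 out, 0.006 at its stop. Pad 24 (x) x 28 (z) mm, middle at plate x -125, z 82; its outer face is 30 mm from the catch's middle when out and moves to -y. About 2 N starts it, 7 N takes it to the stop; 12 to 20 N of grip suits. Its outer side is clear. The tub is firmly clamped and does not give.
- button_right (a joint): The like button on the -y side, moves to +y (60 mm over both when out, 48 mm at the stops). Each has a hook up through the lid strap's window, 4.5 mm outwards over its rail: both must be in over 4.5 mm at the same time to free the lid. A pinch over 1 mm off the catch's middle may bottom one and leave the other latched: find the middle by touch (fingers astride, feel each button).
- lid (a joint): Lid angle, rad: 0 shut, 1.57 upright, 1.85 fully open at its stop. Plate 174 (x) x 250 (y) x 8 mm, about 250 g, no handle. When both hooks are free a spring lifts it to about 0.15 (front edge 26 mm up) and holds it there; from there it turns freely, falls back if let go before upright, and goes on to its stop by itself past upright. Over 5 rad/s counts as slammed.
- hinge_nominal (a point): Point on the lid's hinge line, which runs along the plate's y at plate x +80, z 102 mm, level with the shut lid's underside. The underside's front edge, straight, 250 mm wide, moves about it on a radius of 174 mm; shut it overhangs the tub's front wall by 14 mm. From its middle a strap 39 mm wide, 8 mm thick, runs 59 mm on over the catch.
- tart_a: Round tart, 60 mm across the top, 28 mm high, loose in the tub. Origin: centre of its underside, z up.
- tart_b: Second such tart, loose in the other half of the tub. Origin: centre of its underside, z up.
- bowl: Bystander: small metal bowl, 100 mm across, 50 mm high, standing at one side of the keeper. Origin: centre of its underside.
- jar: Bystander: jar 64 mm across, 90 mm high, standing at the other side of the keeper. Origin: centre of its underside.
- spatula: Bystander: spatula 260 mm long, lying along its own x on the counter. Origin on its length, at its underside.

How it is judged:
By the outcome, as a careful person would: the job done as asked, in the order asked, and still so for the second after the job is handed in, with the robot touching nothing.
It also fails if it takes over 67 s, if anything falls off the work surface, if the arm or the gripper's body presses on something with over 40 N, if the wrist force passes 120 N, or if a joint passes its speed limit or range.

ROBOT

A 7-joint arm with a two-finger parallel gripper is mounted at the origin on the work surface. World frame = base frame: x ahead of the robot, y to its left, z up, the work surface at z = 0. Lengths are in m, angles in rad, forces in N, time in s.
With the tool pointing down it reaches from about 0.425 to 0.875 m from the base axis. Payload 4.7 kg.
Tool frame: the origin (TCP) lies at the very end of the fingers, on their centre line; the grasp point (between the pads) lies 19 mm behind it (grip_point_offset is the distance from the TCP to the grasp point, in m); x points along the fingers, z is the direction in which the jaws open and shut, and the axes are right-handed (so a half turn about x gives the same grasp; the last joint's range is limited). The gripper opens to 87 mm and grips with 3 to 60 N. Pads are 19 mm wide; open, the fingers measure 117 mm over their backs; the gripper's body (75 mm by 190 mm) begins 51 mm behind the grasp point.
Start: joints at [-1.267, 0.321, -0.07, 1.45, 0.023, 1.371, -0.057], TCP at [0.186, 0.623, 0.223] pointing down, gripper open.
Joint ranges: [-2.86, 2.86], [-0.3, 2.09], [-1.38, 1.24], [0.06, 2.45], [-1.56, 4.7], [0.09, 2.05], [-2.69, 2.69]. Speed limits (rad/s): [2.57, 2.57, 3.14, 3.14, 3.14, 3.14, 3.14].

INTERFACE

Orientations are given as a rotation vector (axis times angle).
In Python, from bench import get_state, get_image, calibration, close_job, grip_point_offset gives the robot as it stands.
- The arm moves only by the tool play_rows, never from a script. Its argument "targets" is a list of rows, each an object with "claw": the closure, from 0 (fully open) to 1 (shut); "linear": the shift along the tool's x, y, z as a fraction of full scale, a list of three; "rotation": the turn, a rotation vector about the tool's x, y, z as a fraction of full scale, a list of three. In form: [{"claw": claw, "linear": [x, y, z], "rotation": [wx, wy, wz]}, ...]. A call has 1 to 10 rows; each row shifts and turns the pose as measured when the row begins, along the tool's axes as they then stand; what a row does not reach is not made up. Full scale, the value 1, is 2.5 cm for a shift and 90 degrees for a turn. A row lasts 1/12 s, in which the tool goes at most 41.7 mm and 7.16 degrees, less where a joint would pass 70% of its speed; a pose out of reach is approached as far as the arm can. A call with a number of a shift or a turn outside -1 to 1 is refused whole. A call with a gripper value outside its range is refused whole. The fingers move at their own pace and stop on an object; "newtons" is the grip in N (left out, the last holds). Time passes only in rows, so rows that do not move let the fingers close. It gives the time, the measured TCP pose, the force and the opening at its end, in the units of the state.
- get_state(): the state, without advancing time (a new reading comes with each control period).
- get_image(name): name is "scene" or "top"; returns the picture (480x640x3 uint8, blue, green, red); there is no depth.
- calibration(name): a dict with "fx", "fy", "cx", "cy" (pixels), "rvec" (rotation vector, rad) and "tvec" (3), from world to camera coordinates, as OpenCV has them. Camera axes: x right, y down, z forward; pixel columns grow to the right and rows downward; lengths in m; the calibration is good to about 2 mm. A picture is of the moment at which its call begins. calibration takes no time and is no camera call.
- close_job(): hands the job in, once; it reports no verdict.
The state is a dict: "time": time; "joint_positions": joint angles; "qd": joint speeds; "joint_torque": joint torques, N m; "position": TCP position; "tool_rot": TCP orientation; "ft_force": force on the tool from outside, world axes, zero at the start; "torque": the same for the moment, N m; "grip_width": opening from 0.0 (shut) to 1.0 (fully open).
Only numpy, scipy, OpenCV 4.12 (cv2) and the standard library are available. Lean on these libraries where they do the work, as an engineer would, in place of code of your own. Each camera call takes 0.05 s, during which the arm holds its last target. There are 200 camera calls.

## Working session

There is one attempt and no reset: what is moved stays moved. The work goes in short steps, Python scripts to look and compute and a tool call to move; the robot and the scene stay as the last step left them, time stands still between calls to the robot, and variables do not carry over. Pictures are saved under pics/ and viewed, about 8 in all and at most 12, crops included, and the job is handed in when it is done.

Besides the shell and the picture viewer there is one more tool, called after ">>>" as a command line: name --argument value ..., lists and objects as JSON in quotes. play_rows: Moves the arm, as the interface text tells. Shift numbers are shares of 2.5 cm and turn numbers shares of 90 degrees, none past 1 either way. Its arguments: {"type":"object","properties":{"targets":{"type":"array"},"newtons":{"type":"number"}},"required":["targets"]}

```bash
mkdir -p pics; ls
python3 - <<'E'
from bench import *
import cv2
s=get_state();print({k:s[k] for k in('time','position','tool_rot','grip_width','ft_force')},grip_point_offset)
for n in("scene","top"):
    cv2.imwrite(f"pics/{n}0.png",get_image(n));print(n,calibration(n))
E
```

```text
pics
{'time': 0.0, 'position': array([0.18562254, 0.62233279, 0.22145649]), 'tool_rot': array([-0.99440925,  1.33398505,  0.99231754]), 'grip_width': 1.0020584916327495, 'ft_force': array([ 0.2160914 ,  0.18803774, -0.08633946])} 0.0187
scene {'fx': 538.6972906209447, 'fy': 538.6972906209447, 'cx': 320.29892087234884, 'cy': 239.75640380674398, 'rvec': array([ 2.0620563 ,  1.53132962, -0.50003632]), 'tvec': array([-0.17288644, -0.40663431,  1.60198968])}
top {'fx': 518.8968713792927, 'fy': 518.8968713792927, 'cx': 326.19597494538823, 'cy': 238.16088571383688, 'rvec': array([ 2.09494855, -2.1379981 ,  0.18369198]), 'tvec': array([-0.00498167,  0.5828347 ,  1.1781533 ])}
```

View pics/scene0.png

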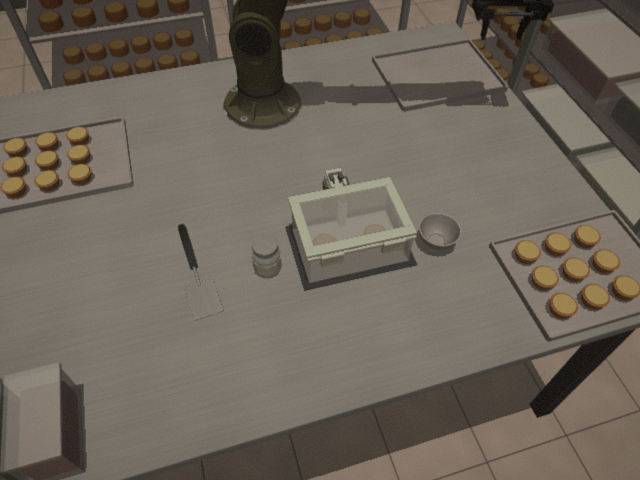

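View pics/top0.png

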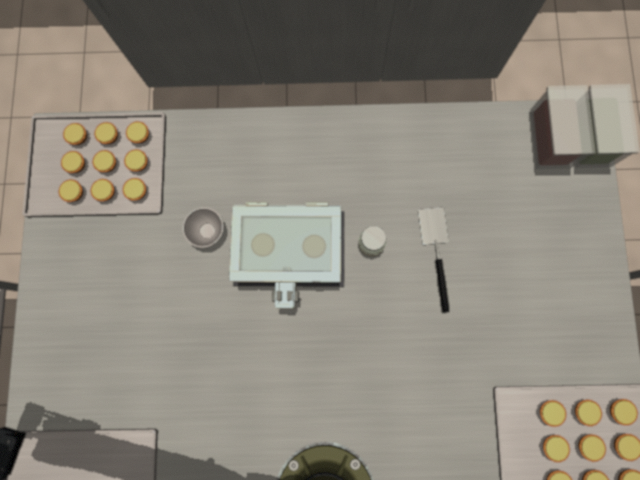

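The scene view shows the keeper with its catch towards the robot (about px 336,180), the jar on its -y side and the bowl on its +y side. In the top view the lid corners are near (231,206) and (342,284), and the catch is near (286,295). Next I'll measure from both views.

```bash
cat > h.py <<'E'
import cv2,numpy as np
from bench import *
def ray(n,uv):
    c=calibration(n);K=np.array([[c['fx'],0,c['cx']],[0,c['fy'],c['cy']],[0,0,1]])
    R=cv2.Rodrigues(c['rvec'])[0];o=-R.T@c['tvec'];d=R.T@np.linalg.inv(K)@np.array([*uv,1.]);return o,d/np.linalg.norm(d)
def onz(n,uv,z):
    o,d=ray(n,uv);return o+d*(z-o[2])/d[2]
def proj(n,p):
    c=calibration(n);K=np.array([[c['fx'],0,c['cx']],[0,c['fy'],c['cy']],[0,0,1]])
    return cv2.projectPoints(np.array(p,float).reshape(-1,3),c['rvec'],c['tvec'],K,None)[0].reshape(-1,2)
E
python3 - <<'E'
from h import *
im=cv2.imread('pics/top0.png')
for n,uv in dict(c1=(231,206),c2=(342,206),c3=(342,284),c4=(230,282)).items(): print(n,onz('top',uv,.11).round(4))
print('bowl',onz('top',(204,228),.05),'jar',onz('top',(373,239),.09),'catch',onz('top',(286,295),.11))
a=cv2.resize(im[190:320,215:355],None,fx=5.5,fy=4.6*1,interpolation=cv2.INTER_CUBIC)[:598]
cv2.imwrite('pics/crop1.png',a)
E
```

```text
c1 [0.6522 0.2001 0.11  ]
c2 [ 0.6464 -0.0552  0.11  ]
c3 [ 0.4674 -0.0508  0.11  ]
c4 [0.477  0.1997 0.11  ]
bowl [0.6147872  0.27641618 0.05      ] jar [ 0.57158715 -0.12500169  0.09      ] catch [0.44542724 0.07427841 0.11      ]
```

View pics/crop1.png

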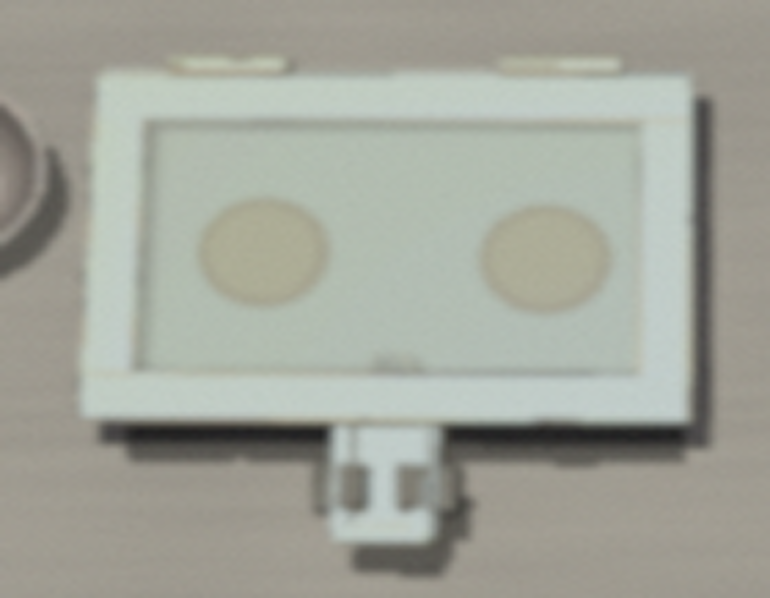

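The crop shows the lid corners at about (97,75), (692,75), (690,420) and (80,415). The strap spans u 330–443 below them, with its window at (383,487).

Run:
```python
from h import *
f=lambda u,v,z:onz('top',(215+u/5.5-.4,190+v/4.6-.4),z)
P=[f(u,v,.110) for u,v in((97,75),(692,75),(690,420),(80,415))]
for p in P: print(p.round(4))
e=P[0]-P[1]; e2=P[3]-P[2]; g=P[0]-P[3];g2=P[1]-P[2]
for d in(e,e2):print('y-edge yaw',np.degrees(np.arctan2(-d[0],d[1])),np.linalg.norm(d))
for d in(g,g2):print('x-edge yaw',np.degrees(np.arctan2(d[1],d[0])),np.linalg.norm(d))
print('lid centre',np.mean(P,0))
for q in((386,430),(386,543),(383,487),(353,487),(412,487),(330,430),(443,430)):print(q,f(*q,.110).round(4))
# scene crop
im=cv2.imread('pics/scene0.png');cv2.imwrite('pics/crop2.png',cv2.resize(im[160:290,280:425],None,fx=5.5,fy=4.6,interpolation=cv2.INTER_CUBIC)[:598])
```

```text
[0.6524 0.1973 0.11  ]
[ 0.6467 -0.0516  0.11  ]
[ 0.4744 -0.0466  0.11  ]
[0.4819 0.2017 0.11  ]
y-edge yaw -1.314766515252354 0.24889659601852535
y-edge yaw -1.7390389021832897 0.24839705626470351
x-edge yaw -1.4734754156922587 0.17054353194334915
x-edge yaw -1.6400776215684933 0.17238500722348213
lid centre [0.56383909 0.07518029 0.11      ]
(386, 430) [0.472  0.0769 0.11  ]
(386, 543) [0.4176 0.0771 0.11  ]
(383, 487) [0.4445 0.0782 0.11  ]
(353, 487) [0.4447 0.0904 0.11  ]
(412, 487) [0.4442 0.0665 0.11  ]
(330, 430) [0.4725 0.0997 0.11  ]
(443, 430) [0.4716 0.0537 0.11  ]
```

>>> play_rows --targets '[{"claw": 0,"linear": [-1,0,0],"rotation": [0,0,0]},{"claw": 0,"linear": [-1,0,0],"rotation": [0,0,0]},{"claw": 0,"linear": [0,1,0],"rotation": [0,0,0]},{"claw": 0,"linear": [0,0,1],"rotation": [0,0,0]}]' --newtons 12

```text
time: 0.43
position: [0.1677, 0.6488, 0.2696]
tool_rot: [-0.999, 1.344, 0.987]
ft_force: [-2.9, 1.9, -0.2]
grip_width: 1.001
```

```bash
cat >> h.py <<'E'
from scipy.spatial.transform import Rotation as Ro
YAW=np.radians(-1.5)
ex=np.array([np.cos(YAW),np.sin(YAW),0]);ey=np.array([-np.sin(YAW),np.cos(YAW),0]);ez=np.array([0,0,1.])
C=np.array([.446,.078,0]) # catch middle, plate x -125
def P(px,dy,z): return C+ex*(px+125)/1e3+ey*dy/1e3+ez*z/1e3
def plan(target,sign=None,pitch=0):
    s=get_state();T=Ro.from_rotvec(s['tool_rot']);p=np.array(s['position'])
    best=None
    for sg in((1,-1) if sign is None else (sign,)):
        z=sg*ey; x=Ro.from_rotvec(ey*pitch).apply(-ez); y=np.cross(z,x)
        G=Ro.from_matrix(np.c_[x,y,z]); rv=(T.inv()*G).as_rotvec()
        if best is None or np.linalg.norm(rv)<np.linalg.norm(best[1]): best=(sg,rv)
    lin=T.inv().apply(np.array(target)-p)
    print('t',round(float(s['time']),2),'pos',p.round(4),'sign',best[0],'rot(deg,tool)',np.degrees(best[1]).round(2),'rot units',(best[1]/(np.pi/2)).round(4),'\nlin tool mm',(lin*1e3).round(1),'units',(lin/.025).round(2),'F',np.round(s['ft_force'],1),'grip mm',round(float(s['grip_width'])*87,1))
    print('axes',T.as_matrix().T.round(3).tolist(),'q',np.round(s['joint_positions'],3))
    d=p-C;print('tool in plate: x',round(d@ex*1e3-125,1),'dy',round(d@ey*1e3,1),'z',round(p[2]*1e3,1))
E
python3 -c "
from h import *
plan(P(-125,0,250))"
```

```text
t 0.43 pos [0.1677 0.6488 0.2696] sign 1 rot(deg,tool) [-15.22  -0.73  -0.11] rot units [-0.1691 -0.0081 -0.0012] 
lin tool mm [  25.5 -430.7 -466.3] units [  1.02 -17.23 -18.65] F [-2.9  1.9 -0.2] grip mm 87.1
axes [[-0.004, -0.012, -1.0], [-0.958, 0.288, 0.0], [0.288, 0.958, -0.013]] q [-1.299  0.36  -0.079  1.307  0.026  1.488 -0.096]
tool in plate: x -418.1 dy 563.4 z 269.6
```

>>> play_rows --targets '[{"claw": 0,"linear": [0,-1,-1],"rotation": [-0.056,-0.003,0]},{"claw": 0,"linear": [0,-1,-1],"rotation": [-0.056,-0.003,0]},{"claw": 0,"linear": [0,-1,-1],"rotation": [-0.056,-0.003,0]},{"claw": 0,"linear": [0,-1,-1],"rotation": [0,0,0]},{"claw": 0,"linear": [0,-1,-1],"rotation": [0,0,0]},{"claw": 0,"linear": [0,-1,-1],"rotation": [0,0,0]},{"claw": 0,"linear": [0,-1,-1],"rotation": [0,0,0]},{"claw": 0,"linear": [0,-1,-1],"rotation": [0,0,0]},{"claw": 0,"linear": [0,-1,-1],"rotation": [0,0,0]},{"claw": 0,"linear": [0,-1,-1],"rotation": [0,0,0]}]'

```text
time: 1.27
position: [0.398, 0.3853, 0.2489]
tool_rot: [-1.22, 1.233, 1.221]
ft_force: [0.5, 0.2, 0.4]
grip_width: 0.995
```

```bash
python3 -c "
from h import *
plan(P(-125,0,250))"
```

```text
t 1.27 pos [0.398  0.3853 0.2489] sign 1 rot(deg,tool) [ 1.99 -1.08 -1.06] rot units [ 0.0221 -0.0119 -0.0118] 
lin tool mm [   3.7  -45.4 -307.7] units [  0.15  -1.82 -12.31] F [0.5 0.2 0.4] grip mm 86.6
axes [[-0.019, -0.019, -1.0], [-1.0, -0.008, 0.019], [-0.009, 1.0, -0.018]] q [-0.895  0.125  0.086  1.636 -0.011  1.408  0.772]
tool in plate: x -181.1 dy 306.0 z 248.9
```

>>> play_rows --targets '[{"claw": 0,"linear": [0,-0.4,-1],"rotation": [0.011,-0.006,-0.006]},{"claw": 0,"linear": [0,-0.4,-1],"rotation": [0.011,-0.006,-0.006]},{"claw": 0,"linear": [0,-0.3,-1],"rotation": [0,0,0]},{"claw": 0,"linear": [0,-0.2,-1],"rotation": [0,0,0]},{"claw": 0,"linear": [0,-0.2,-1],"rotation": [0,0,0]},{"claw": 0,"linear": [0,-0.2,-1],"rotation": [0,0,0]},{"claw": 0,"linear": [0,0,-1],"rotation": [0,0,0]},{"claw": 0,"linear": [0,0,-1],"rotation": [0,0,0]},{"claw": 0,"linear": [0,0,-1],"rotation": [0,0,0]},{"claw": 0,"linear": [0,0,-1],"rotation": [0,0,0]}]'

```text
time: 2.1
position: [0.4382, 0.116, 0.2448]
tool_rot: [-1.183, 1.233, 1.18]
ft_force: [0.2, 0.2, 0.4]
grip_width: 0.998
```

```bash
python3 -c "
from h import *
plan(P(-125,0,170))"
```

```text
t 2.1 pos [0.4382 0.116  0.2448] sign 1 rot(deg,tool) [-0.71 -0.29 -0.15] rot units [-0.0078 -0.0032 -0.0017] 
lin tool mm [ 75.   -9.4 -37.3] units [ 3.   -0.38 -1.49] F [0.2 0.2 0.4] grip mm 86.8
axes [[-0.003, -0.005, -1.0], [-0.999, 0.039, 0.003], [0.038, 0.999, -0.005]] q [-0.653 -0.123  0.306  1.884  0.042  1.379  1.175]
tool in plate: x -133.8 dy 37.8 z 244.8
```

>>> play_rows --targets '[{"claw": 0,"linear": [0.5,-0.2,-0.8],"rotation": [-0.008,-0.003,-0.002]},{"claw": 0,"linear": [0.9,-0.2,-0.7],"rotation": [0,0,0]},{"claw": 0,"linear": [0.9,0,0],"rotation": [0,0,0]},{"claw": 0,"linear": [0.7,0,0],"rotation": [0,0,0]},{"claw": 0,"linear": [0,0,0],"rotation": [0,0,0]}]'

```text
time: 2.52
position: [0.4472, 0.0684, 0.1681]
tool_rot: [-1.183, 1.223, 1.18]
ft_force: [-1.3, 0.2, 0.0]
grip_width: 1.004
```

```bash
python3 -c "
from h import *
plan(P(-125,0,72))
for n in('top','scene'): cv2.imwrite(f'pics/{n}1.png',get_image(n))
a=cv2.imread('pics/top1.png')[190:330,210:350];b=cv2.imread('pics/scene1.png')[110:250,270:410]
cv2.imwrite('pics/c3.png',cv2.resize(np.hstack([a,b]),None,fx=2.8,fy=4,interpolation=cv2.INTER_CUBIC))
print(proj('top',[P(-125,0,102),P(-125,30,96),P(-125,-30,96)]))
"
```

```text
t 2.52 pos [0.4472 0.0684 0.1681] sign 1 rot(deg,tool) [-0.62  0.07  0.2 ] rot units [-0.0068  0.0008  0.0022] 
lin tool mm [96.1  1.9  9.5] units [3.85 0.08 0.38] F [-1.3  0.2  0. ] grip mm 87.3
axes [[0.004, 0.001, -1.0], [-0.999, 0.037, -0.004], [0.037, 0.999, 0.001]] q [-0.604 -0.085  0.378  2.005  0.033  1.212  1.295]
tool in plate: x -123.5 dy -9.6 z 168.1
[[284.66901824 295.05782502]
 [271.62030828 295.18554063]
 [298.23515129 295.34865598]]
```

View pics/c3.png

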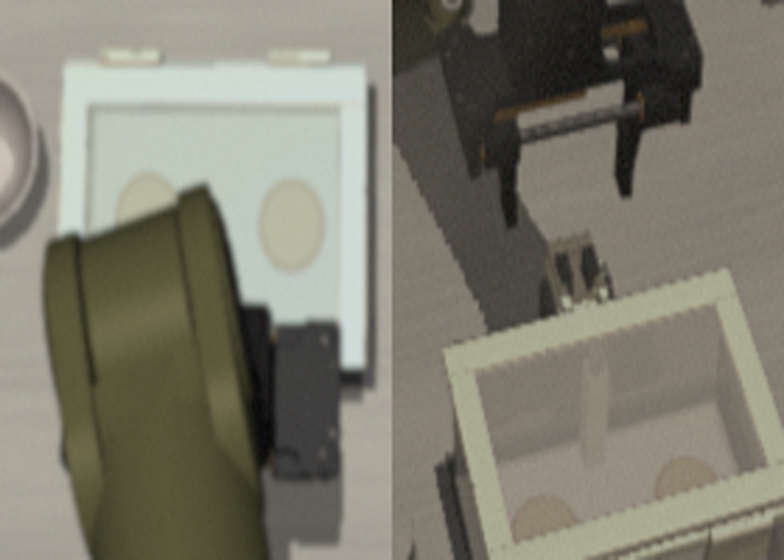

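The picture shows the gripper above the catch with the fingers astride it, about 10 mm too far to -y. I'll correct that and go down.

>>> play_rows --targets '[{"claw": 0,"linear": [0,0.08,0.38],"rotation": [-0.007,0,0]},{"claw": 0,"linear": [0.5,0,0],"rotation": [0,0,0]},{"claw": 0,"linear": [0.7,0,0],"rotation": [0,0,0]},{"claw": 0,"linear": [0.5,0,0],"rotation": [0,0,0]},{"claw": 0,"linear": [0,0,0],"rotation": [0,0,0]}]'

```text
time: 3.03
position: [0.4522, 0.0869, 0.1349]
tool_rot: [-1.2, 1.196, 1.187]
ft_force: [0.2, 0.6, 0.8]
grip_width: 1.003
```

```bash
python3 -c "
from h import *
plan(P(-125,0,72))"
```

```text
t 3.03 pos [0.4522 0.0869 0.1349] sign 1 rot(deg,tool) [0.57 0.52 1.11] rot units [0.0063 0.0058 0.0123] 
lin tool mm [62.7  7.3 -9.5] units [ 2.51  0.29 -0.38] F [0.2 0.6 0.8] grip mm 87.2
axes [[0.02, 0.009, -1.0], [-1.0, 0.016, -0.019], [0.016, 1.0, 0.009]] q [-0.618 -0.047  0.367  2.043  0.015  1.121  1.297]
tool in plate: x -119.0 dy 9.0 z 134.9
```

>>> play_rows --targets '[{"claw": 0,"linear": [0,0.12,-0.15],"rotation": [0.003,0.003,0.006]},{"claw": 0,"linear": [0,0.05,-0.05],"rotation": [0.002,0.002,0.004]},{"claw": 0,"linear": [0,0,0],"rotation": [0,0,0]},{"claw": 0,"linear": [0,0,0],"rotation": [0,0,0]}]'

```text
time: 3.37
position: [0.4496, 0.0849, 0.1392]
tool_rot: [-1.195, 1.211, 1.19]
ft_force: [0.2, -0.4, -0.8]
grip_width: 1.0
```

```bash
python3 -c "
from h import *
plan(P(-125,0,72))"
```

```text
t 3.37 pos [0.4496 0.0849 0.1392] sign 1 rot(deg,tool) [0.33 0.18 0.41] rot units [0.0037 0.002  0.0046] 
lin tool mm [67.2  3.9 -7.2] units [ 2.69  0.16 -0.29] F [ 0.2 -0.4 -0.8] grip mm 87.0
axes [[0.007, 0.003, -1.0], [-1.0, 0.02, -0.007], [0.02, 1.0, 0.003]] q [-0.618 -0.047  0.367  2.034  0.018  1.144  1.292]
tool in plate: x -121.6 dy 7.0 z 139.2
```

>>> play_rows --targets '[{"claw": 0,"linear": [0.2,0.1,-0.25],"rotation": [0.003,0.002,0.004]},{"claw": 0,"linear": [0.4,0.05,-0.1],"rotation": [0,0,0]},{"claw": 0,"linear": [0.4,0,0],"rotation": [0,0,0]},{"claw": 0,"linear": [0.3,0,0],"rotation": [0,0,0]},{"claw": 0,"linear": [0,0,0],"rotation": [0,0,0]}]'

```text
time: 3.78
position: [0.4463, 0.0753, 0.1051]
tool_rot: [-1.191, 1.218, 1.188]
ft_force: [-0.4, 0.1, -0.9]
grip_width: 0.998
```

```bash
python3 -c "
from h import *
plan(P(-125,0,72))"
```

```text
t 3.78 pos [0.4463 0.0753 0.1051] sign 1 rot(deg,tool) [-0.02  0.06  0.19] rot units [-0.0002  0.0007  0.0021] 
lin tool mm [33.1  0.5  2.7] units [1.32 0.02 0.11] F [-0.4  0.1 -0.9] grip mm 86.8
axes [[0.003, 0.001, -1.0], [-1.0, 0.026, -0.003], [0.026, 1.0, 0.001]] q [-0.607 -0.016  0.381  2.08   0.007  1.073  1.315]
tool in plate: x -124.6 dy -2.7 z 105.1
```

>>> play_rows --targets '[{"claw": 0,"linear": [0.2,0,0.08],"rotation": [0,0,0]},{"claw": 0,"linear": [0.4,0,0],"rotation": [0,0,0]},{"claw": 0,"linear": [0.4,0,0],"rotation": [0,0,0]},{"claw": 0,"linear": [0.2,0,0],"rotation": [0,0,0]},{"claw": 0,"linear": [0,0,0],"rotation": [0,0,0]},{"claw": 0,"linear": [0,0,0],"rotation": [0,0,0]}]'

```text
time: 4.28
position: [0.4451, 0.0772, 0.0699]
tool_rot: [-1.19, 1.222, 1.19]
ft_force: [-0.1, -0.3, -0.4]
grip_width: 1.004
```

```bash
python3 -c "
from h import *
plan(P(-125,0,72))"
```

```text
t 4.28 pos [0.4451 0.0772 0.0699] sign 1 rot(deg,tool) [-0.01 -0.04 -0.01] rot units [-0.0002 -0.0004 -0.0001] 
lin tool mm [-2.1 -0.9  0.8] units [-0.08 -0.03  0.03] F [-0.1 -0.3 -0.4] grip mm 87.3
axes [[-0.0, -0.001, -1.0], [-1.0, 0.026, 0.0], [0.026, 1.0, -0.001]] q [-0.605  0.034  0.382  2.114 -0.014  0.997  1.329]
tool in plate: x -125.9 dy -0.8 z 69.9
```

>>> play_rows --targets '[{"claw": 0.24,"linear": [0,0,0],"rotation": [0,0,0]},{"claw": 0.24,"linear": [0,0,0],"rotation": [0,0,0]},{"claw": 0.24,"linear": [0,0,0],"rotation": [0,0,0]},{"claw": 0.24,"linear": [0,0,0],"rotation": [0,0,0]},{"claw": 0.24,"linear": [0,0,0],"rotation": [0,0,0]}]' --newtons 4

```text
time: 4.7
position: [0.4461, 0.0775, 0.0709]
tool_rot: [-1.191, 1.22, 1.189]
ft_force: [0.1, 0.6, 0.3]
grip_width: 0.775
```

```bash
python3 -c "
from h import *
plan(P(-125,0,72))"
```

```text
t 4.7 pos [0.4461 0.0775 0.0709] sign 1 rot(deg,tool) [-0.01  0.    0.1 ] rot units [-0.0001  0.0001  0.0011] 
lin tool mm [-1.1  0.1  0.5] units [-0.04  0.    0.02] F [0.1 0.6 0.3] grip mm 67.5
axes [[0.002, 0.0, -1.0], [-1.0, 0.026, -0.002], [0.026, 1.0, 0.0]] q [-0.606  0.033  0.382  2.112 -0.014  0.997  1.329]
tool in plate: x -124.9 dy -0.5 z 70.9
```

>>> play_rows --targets '[{"claw": 0.24,"linear": [0,0,0.12],"rotation": [0,0,0]},{"claw": 0.24,"linear": [0,0,0.12],"rotation": [0,0,0]},{"claw": 0.24,"linear": [0,0,0.06],"rotation": [0,0,0]},{"claw": 0.24,"linear": [0,0,0],"rotation": [0,0,0]},{"claw": 0.24,"linear": [0,0,0],"rotation": [0,0,0]}]'

```text
time: 5.12
position: [0.4467, 0.084, 0.0714]
tool_rot: [-1.192, 1.221, 1.187]
ft_force: [0.5, -3.1, 0.2]
grip_width: 0.765
```

```bash
python3 -c "
from h import *
plan(P(-125,0,72))"
```

```text
t 5.12 pos [0.4467 0.084  0.0714] sign 1 rot(deg,tool) [-0.04 -0.12  0.15] rot units [-0.0004 -0.0013  0.0016] 
lin tool mm [-0.6  0.5 -6.1] units [-0.02  0.02 -0.24] F [ 0.5 -3.1  0.2] grip mm 66.6
axes [[0.003, -0.002, -1.0], [-1.0, 0.027, -0.003], [0.027, 1.0, -0.002]] q [-0.614  0.036  0.375  2.108 -0.012  0.998  1.312]
tool in plate: x -124.5 dy 6.1 z 71.4
```

>>> play_rows --targets '[{"claw": 0.24,"linear": [0,0,-0.15],"rotation": [0,0,0]},{"claw": 0.24,"linear": [0,0,-0.15],"rotation": [0,0,0]},{"claw": 0.24,"linear": [0,0,-0.12],"rotation": [0,0,0]},{"claw": 0.24,"linear": [0,0,0],"rotation": [0,0,0]},{"claw": 0.24,"linear": [0,0,0],"rotation": [0,0,0]}]'

```text
time: 5.53
position: [0.4464, 0.0761, 0.0713]
tool_rot: [-1.189, 1.217, 1.189]
ft_force: [1.0, 3.3, -1.3]
grip_width: 0.76
```

```bash
python3 -c "
from h import *
plan(P(-125,0,72))"
```

```text
t 5.53 pos [0.4464 0.0761 0.0713] sign 1 rot(deg,tool) [-0.    0.2   0.19] rot units [-0.      0.0022  0.0021] 
lin tool mm [-0.7  0.4  1.8] units [-0.03  0.02  0.07] F [ 1.   3.3 -1.3] grip mm 66.1
axes [[0.003, 0.003, -1.0], [-1.0, 0.026, -0.003], [0.026, 1.0, 0.003]] q [-0.602  0.03   0.384  2.113 -0.017  0.996  1.335]
tool in plate: x -124.6 dy -1.8 z 71.3
```

```bash
echo "C=C+ey*.00215" >> h.py
```

>>> play_rows --targets '[{"claw": 0.24,"linear": [0,0,0.1],"rotation": [0,0,0]},{"claw": 0.24,"linear": [0,0,0.05],"rotation": [0,0,0]},{"claw": 0.24,"linear": [0,0,0],"rotation": [0,0,0]},{"claw": 0.24,"linear": [0,0,0],"rotation": [0,0,0]}]'

```text
time: 5.87
position: [0.4466, 0.0795, 0.0715]
tool_rot: [-1.191, 1.218, 1.189]
ft_force: [0.5, -0.5, 0.8]
grip_width: 0.759
```

```bash
python3 -c "
from h import *
plan(P(-125,0,72))"
```

```text
t 5.87 pos [0.4466 0.0795 0.0715] sign 1 rot(deg,tool) [0.03 0.1  0.19] rot units [0.0003 0.0011 0.0021] 
lin tool mm [-0.5  0.5  0.7] units [-0.02  0.02  0.03] F [ 0.5 -0.5  0.8] grip mm 66.0
axes [[0.003, 0.002, -1.0], [-1.0, 0.026, -0.003], [0.026, 1.0, 0.002]] q [-0.607  0.032  0.381  2.111 -0.015  0.997  1.327]
tool in plate: x -124.5 dy -0.7 z 71.5
```

>>> play_rows --targets '[{"claw": 0.24,"linear": [0,0,0.05],"rotation": [0,0,0]},{"claw": 0.24,"linear": [0,0,0],"rotation": [0,0,0]},{"claw": 0.5,"linear": [0,0,0],"rotation": [0,0,0]},{"claw": 0.5,"linear": [0,0,0],"rotation": [0,0,0]},{"claw": 0.5,"linear": [0,0,0],"rotation": [0,0,0]},{"claw": 0.5,"linear": [0,0,0],"rotation": [0,0,0]},{"claw": 0.5,"linear": [0,0,0],"rotation": [0,0,0]},{"claw": 0.5,"linear": [0,0,0],"rotation": [0,0,0]},{"claw": 0.5,"linear": [0,0,0],"rotation": [0,0,0]}]' --newtons 16

```text
time: 6.62
position: [0.4467, 0.0803, 0.0718]
tool_rot: [-1.19, 1.218, 1.188]
ft_force: [0.5, -0.4, 0.7]
grip_width: 0.53
```

```bash
python3 -c "
from h import *
plan(P(-125,0,72))
for n in('top','scene'): cv2.imwrite(f'pics/{n}2.png',get_image(n))
b=np.hstack([cv2.imread(f'pics/scene{i}.png')[150:300,270:430] for i in (0,2)])
cv2.imwrite('pics/c4.png',cv2.resize(b,None,fx=2.5,fy=3.5,interpolation=cv2.INTER_CUBIC))"
```

```text
t 6.62 pos [0.4467 0.0803 0.0718] sign 1 rot(deg,tool) [-0.01  0.08  0.18] rot units [-0.0001  0.0008  0.002 ] 
lin tool mm [-0.2  0.6 -0.1] units [-0.01  0.02 -0.  ] F [ 0.5 -0.4  0.7] grip mm 46.1
axes [[0.003, 0.001, -1.0], [-1.0, 0.026, -0.003], [0.026, 1.0, 0.001]] q [-0.608  0.032  0.38   2.11  -0.015  0.998  1.324]
tool in plate: x -124.4 dy 0.1 z 71.8
```

View pics/c4.png

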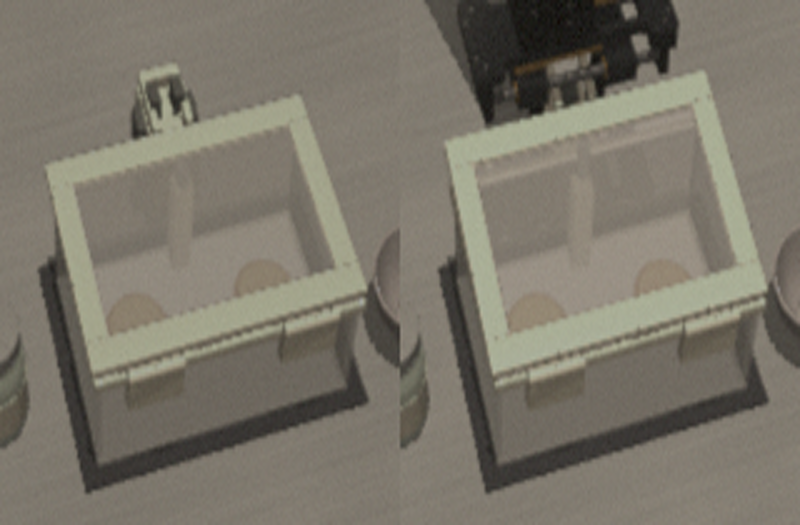

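The picture shows the lid's front edge raised, so the catch is free. The opening reads 46 mm, about both buttons' stops. Next I'll open the fingers, rise, and take the strap by its sides.

>>> play_rows --targets '[{"claw": 0.2,"linear": [0,0,0],"rotation": [0,0,0]},{"claw": 0.2,"linear": [0,0,0],"rotation": [0,0,0]},{"claw": 0.2,"linear": [0,0,0],"rotation": [0,0,0]},{"claw": 0.2,"linear": [0,0,0],"rotation": [0,0,0]},{"claw": 0.2,"linear": [-0.3,0.1,0],"rotation": [0,0,0]},{"claw": 0.2,"linear": [-0.5,0.1,0],"rotation": [0,0,0]},{"claw": 0.2,"linear": [-0.5,0,0],"rotation": [0,0,0]},{"claw": 0.2,"linear": [-0.3,0,0],"rotation": [0,0,0]},{"claw": 0.2,"linear": [0,0,0],"rotation": [0,0,0]},{"claw": 0.2,"linear": [0,0,0],"rotation": [0,0,0]}]' --newtons 8

```text
time: 7.55
position: [0.4404, 0.0797, 0.1146]
tool_rot: [-1.19, 1.22, 1.188]
ft_force: [-0.4, 0.8, -0.2]
grip_width: 0.803
```

```bash
python3 -c "
from h import *
plan(P(-130,0,118))
for n in('top','scene'): cv2.imwrite(f'pics/{n}3.png',get_image(n))
b=np.hstack([cv2.imread('pics/scene3.png')[110:260,270:430],cv2.imread('pics/top3.png')[190:340,210:370]])
cv2.imwrite('pics/c5.png',cv2.resize(b,None,fx=2.5,fy=3.5,interpolation=cv2.INTER_CUBIC))"
```

```text
t 7.55 pos [0.4404 0.0797 0.1146] sign 1 rot(deg,tool) [-0.03  0.01  0.12] rot units [-0.0003  0.0001  0.0014] 
lin tool mm [-3.4 -0.7  0.6] units [-0.13 -0.03  0.03] F [-0.4  0.8 -0.2] grip mm 69.8
axes [[0.002, 0.0, -1.0], [-1.0, 0.027, -0.002], [0.027, 1.0, 0.0]] q [-0.615 -0.038  0.372  2.079  0.016  1.096  1.293]
tool in plate: x -130.7 dy -0.6 z 114.6
```

View pics/c5.png

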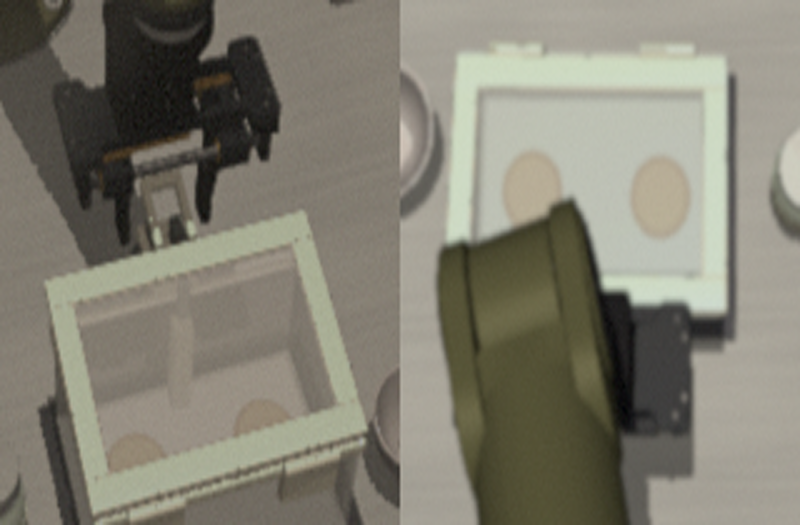

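The lifted strap lies between the open fingers: in the left half of the view the fingers are at about (120,235) and (205,210). Now I'll grip it lightly and print the arc steps.

>>> play_rows --targets '[{"claw": 0.7,"linear": [-0.05,0,0.03],"rotation": [0,0,0]},{"claw": 0.7,"linear": [0,0,0],"rotation": [0,0,0]},{"claw": 0.7,"linear": [0,0,0],"rotation": [0,0,0]},{"claw": 0.7,"linear": [0,0,0],"rotation": [0,0,0]},{"claw": 0.7,"linear": [0,0,0],"rotation": [0,0,0]},{"claw": 0.7,"linear": [0,0,0],"rotation": [0,0,0]},{"claw": 0.7,"linear": [0,0,0],"rotation": [0,0,0]}]' --newtons 10

```text
time: 8.23
position: [0.4387, 0.0805, 0.1132]
tool_rot: [-1.189, 1.225, 1.191]
ft_force: [-0.3, -0.6, 0.4]
grip_width: 0.437
```

```bash
cat >> h.py <<'E'
def arc(r=None,dth=.06,n=8):
    s=get_state();T=Ro.from_rotvec(s['tool_rot']);p=np.array(s['position'])-T.apply([.0187,0,0])
    d=p-C;a=np.array([d@ex*1e3-125-80,p[2]*1e3-102]);R=np.hypot(*a);th=np.arctan2(a[1],-a[0])
    print('t',round(float(s['time']),2),'rel hinge',a.round(1),'r',R.round(1),'th',th.round(3),'dy',round(d@ey*1e3,1),'F',np.round(s['ft_force'],1),'grip',round(float(s['grip_width'])*87,1))
    print('tool x pitch',np.degrees(np.arcsin(T.apply([1,0,0])@ex)).round(2))
    r=r or R;q=a
    for k in range(1,n+1):
        t=th+dth*k;b=r*np.array([-np.cos(t),np.sin(t)])
        if k==1:q=a
        m=(b-q)/25;q=b;print(f'[{-m[1]:.2f}, {-m[0]:.2f}]',end=' ')
    print()
E
python3 -c "
from h import *
plan(P(-130,0,118));arc()"
```

```text
t 8.23 pos [0.4387 0.0805 0.1132] sign 1 rot(deg,tool) [-0.03 -0.08 -0.15] rot units [-0.0004 -0.0009 -0.0017] 
lin tool mm [-4.8 -2.4 -0.1] units [-0.19 -0.1  -0.  ] F [-0.3 -0.6  0.4] grip mm 38.0
axes [[-0.003, -0.001, -1.0], [-1.0, 0.027, 0.003], [0.027, 1.0, -0.001]] q [-0.616 -0.036  0.371  2.08   0.015  1.098  1.291]
tool in plate: x -132.4 dy 0.1 z 113.2
t 8.23 rel hinge [-212.4   29.9] r 214.5 th 0.14 dy 0.1 F [-0.3 -0.6  0.4] grip 38.0
tool x pitch -0.15
[-0.51, -0.09] [-0.50, -0.12] [-0.49, -0.15] [-0.48, -0.18] [-0.47, -0.21] [-0.46, -0.23] [-0.44, -0.26] [-0.43, -0.29]
```

>>> play_rows --targets '[{"claw": 0.7,"linear": [-0.25,-0.04,0],"rotation": [0,0,0]},{"claw": 0.7,"linear": [-0.4,-0.08,0],"rotation": [0,0,0]},{"claw": 0.7,"linear": [-0.4,-0.11,0],"rotation": [0,0,0]},{"claw": 0.7,"linear": [-0.4,-0.13,0],"rotation": [0,0,0]},{"claw": 0.7,"linear": [-0.3,-0.12,0],"rotation": [0,0,0]}]'

```text
time: 8.65
position: [0.4515, 0.0801, 0.1599]
tool_rot: [-1.19, 1.225, 1.191]
ft_force: [0.4, 0.4, -2.9]
grip_width: 0.44
```

```bash
python3 -c "
from h import *
arc(214.5)"
```

```text
t 8.65 rel hinge [-199.5   76.6] r 213.7 th 0.367 dy 0.1 F [ 0.4  0.4 -2.9] grip 38.3
tool x pitch -0.16
[-0.49, -0.17] [-0.46, -0.23] [-0.45, -0.25] [-0.43, -0.28] [-0.41, -0.31] [-0.39, -0.33] [-0.37, -0.35] [-0.35, -0.38]
```

Tracking well, with about 3 N downwards, which is the lid's weight. I'll carry on.

>>> play_rows --targets '[{"claw": 0.7,"linear": [-0.42,-0.18,0],"rotation": [0,0,0]},{"claw": 0.7,"linear": [-0.44,-0.23,0],"rotation": [0,0,0]},{"claw": 0.7,"linear": [-0.43,-0.25,0],"rotation": [0,0,0]},{"claw": 0.7,"linear": [-0.41,-0.28,0],"rotation": [0,0,0]},{"claw": 0.7,"linear": [-0.39,-0.31,0],"rotation": [0,0,0]},{"claw": 0.7,"linear": [-0.3,-0.26,0],"rotation": [0,0,0]}]'

```text
time: 9.15
position: [0.4945, 0.0788, 0.2269]
tool_rot: [-1.193, 1.218, 1.185]
ft_force: [4.9, 0.7, -6.6]
grip_width: 0.442
```

```bash
python3 -c "
from h import *
arc(214.5);cv2.imwrite('pics/s4.png',get_image('scene'))"
```

```text
t 9.15 rel hinge [-156.6  143.6] r 212.5 th 0.742 dy -0.0 F [ 4.9  0.7 -6.6] grip 38.4
tool x pitch 0.3
[-0.42, -0.30] [-0.35, -0.38] [-0.32, -0.40] [-0.30, -0.42] [-0.27, -0.44] [-0.25, -0.45] [-0.22, -0.47] [-0.19, -0.48]
```

View pics/s4.png

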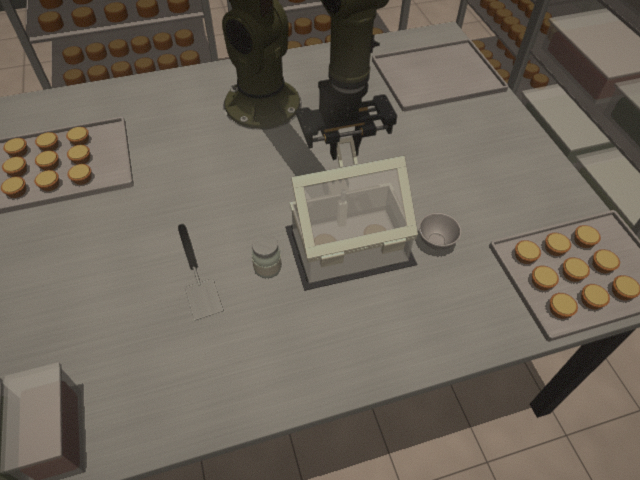

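The lid is half open in the grip (strap at about px 347,152), and the bystanders are in place. The force points towards the hinge, so I'll use a slightly smaller radius.

```bash
python3 -c "
from h import *
arc(210.5)"
```

```text
t 9.2 rel hinge [-155.   145.1] r 212.3 th 0.753 dy -0.0 F [ 3.   1.  -1.9] grip 38.6
tool x pitch 0.46
[-0.31, -0.41] [-0.34, -0.38] [-0.31, -0.40] [-0.29, -0.41] [-0.26, -0.43] [-0.24, -0.45] [-0.21, -0.46] [-0.18, -0.47]
```

>>> play_rows --targets '[{"claw": 0.7,"linear": [-0.26,-0.3,0],"rotation": [0,0,0]},{"claw": 0.7,"linear": [-0.34,-0.38,0],"rotation": [0,0,0]},{"claw": 0.7,"linear": [-0.31,-0.4,0],"rotation": [0,0,0]},{"claw": 0.7,"linear": [-0.28,-0.41,0],"rotation": [0,0,0]},{"claw": 0.7,"linear": [-0.18,-0.3,0],"rotation": [0,0,0]}]'

```text
time: 9.62
position: [0.5395, 0.0776, 0.263]
tool_rot: [-1.191, 1.222, 1.189]
ft_force: [1.1, 0.5, -4.3]
grip_width: 0.447
```

```bash
python3 -c "
from h import *
arc(210.5)"
```

```text
t 9.62 rel hinge [-111.5  179.7] r 211.5 th 1.015 dy -0.1 F [ 1.1  0.5 -4.3] grip 38.9
tool x pitch 0.02
[-0.22, -0.46] [-0.23, -0.45] [-0.20, -0.46] [-0.17, -0.48] [-0.14, -0.48] [-0.11, -0.49] [-0.08, -0.50] [-0.05, -0.50]
```

>>> play_rows --targets '[{"claw": 0.7,"linear": [-0.18,-0.4,0],"rotation": [0,0,0]},{"claw": 0.7,"linear": [-0.22,-0.45,0],"rotation": [0,0,0]},{"claw": 0.7,"linear": [-0.19,-0.46,0],"rotation": [0,0,0]},{"claw": 0.7,"linear": [-0.15,-0.48,0],"rotation": [0,0,0]},{"claw": 0.7,"linear": [-0.1,-0.45,0],"rotation": [0,0,0]},{"claw": 0.7,"linear": [-0.05,-0.25,0],"rotation": [0,0,0]}]'

```text
time: 10.12
position: [0.5994, 0.0759, 0.2872]
tool_rot: [-1.187, 1.233, 1.2]
ft_force: [-1.1, 0.0, -1.6]
grip_width: 0.441
```

```bash
python3 -c "
from h import *
arc(210)"
```

```text
t 10.12 rel hinge [-51.3 203.9] r 210.3 th 1.324 dy -0.2 F [-1.1  0.  -1.6] grip 38.4
tool x pitch -0.79
[-0.10, -0.49] [-0.08, -0.50] [-0.05, -0.50] [-0.02, -0.50] [0.01, -0.50] [0.04, -0.50] [0.07, -0.50] [0.10, -0.49]
```

>>> play_rows --targets '[{"claw": 0.7,"linear": [-0.09,-0.4,0],"rotation": [0,0,0.006]},{"claw": 0.7,"linear": [-0.06,-0.45,0],"rotation": [0,0,0]},{"claw": 0.7,"linear": [-0.03,-0.45,0],"rotation": [0,0,0]},{"claw": 0.7,"linear": [0,-0.45,0],"rotation": [0,0,0]},{"claw": 0.7,"linear": [0.02,-0.4,0],"rotation": [0,0,0]},{"claw": 0.7,"linear": [0.03,-0.3,0],"rotation": [0,0,0]}]'

```text
time: 10.62
position: [0.6599, 0.0741, 0.2922]
tool_rot: [-1.179, 1.244, 1.214]
ft_force: [-0.6, -0.2, 1.7]
grip_width: 0.449
```

```bash
python3 -c "
from h import *
arc(209.5)"
```

```text
t 10.62 rel hinge [  9.5 208.9] r 209.1 th 1.616 dy -0.4 F [-0.6 -0.2  1.7] grip 39.1
tool x pitch -1.77
[0.02, -0.50] [0.07, -0.50] [0.10, -0.49] [0.13, -0.49] [0.16, -0.48] [0.18, -0.47] [0.21, -0.46] [0.24, -0.44]
```

>>> play_rows --targets '[{"claw": 0.7,"linear": [0.05,-0.4,0],"rotation": [0,0,0.01]},{"claw": 0.7,"linear": [0.07,-0.4,0],"rotation": [0,0,0.01]},{"claw": 0.7,"linear": [0.1,-0.35,0],"rotation": [0,0,0]},{"claw": 0.7,"linear": [0.08,-0.25,0],"rotation": [0,0,0]},{"claw": 0.7,"linear": [0,0,0],"rotation": [0,0,0]}]'

```text
time: 11.03
position: [0.6974, 0.0731, 0.2861]
tool_rot: [-1.164, 1.264, 1.236]
ft_force: [-0.0, 0.7, -0.1]
grip_width: 0.445
```

```bash
python3 -c "
from h import *
arc(209)"
```

```text
t 11.03 rel hinge [ 47.6 202.8] r 208.3 th 1.801 dy -0.4 F [-0.   0.7 -0.1] grip 38.8
tool x pitch -3.46
[0.10, -0.49] [0.16, -0.48] [0.19, -0.47] [0.21, -0.45] [0.24, -0.44] [0.27, -0.42] [0.29, -0.41] [0.32, -0.39]
```

>>> play_rows --targets '[{"claw": 0.7,"linear": [0.06,-0.2,0],"rotation": [0,0,0]},{"claw": 0.7,"linear": [0.06,-0.2,0],"rotation": [0,0,0]},{"claw": 0.7,"linear": [0,0,0],"rotation": [0,0,0]}]'

```text
time: 11.28
position: [0.7075, 0.0728, 0.2831]
tool_rot: [-1.164, 1.264, 1.236]
ft_force: [0.6, 0.4, 0.5]
grip_width: 0.447
```

```bash
python3 -c "
from h import *
arc(209)"
```

```text
t 11.28 rel hinge [ 57.7 199.8] r 208.0 th 1.852 dy -0.4 F [0.6 0.4 0.5] grip 38.9
tool x pitch -3.44
[0.11, -0.49] [0.18, -0.47] [0.21, -0.46] [0.24, -0.44] [0.26, -0.43] [0.29, -0.41] [0.31, -0.39] [0.33, -0.37]
```

The lid is at its stop angle with almost no load, so I'll release and lift away.

>>> play_rows --targets '[{"claw": 0.15,"linear": [0,0,0],"rotation": [0,0,0]},{"claw": 0.15,"linear": [0,0,0],"rotation": [0,0,0]},{"claw": 0.15,"linear": [0,0,0],"rotation": [0,0,0]},{"claw": 0.15,"linear": [0,0,0],"rotation": [0,0,0]},{"claw": 0.15,"linear": [0,0,0],"rotation": [0,0,0]},{"claw": 0.15,"linear": [-0.3,0,0],"rotation": [0,0,0]},{"claw": 0.15,"linear": [-0.5,0,0],"rotation": [0,0,0]},{"claw": 0.15,"linear": [-0.7,0,0],"rotation": [0,0,0]},{"claw": 0.15,"linear": [-0.8,0,0],"rotation": [0,0,0]},{"claw": 0.15,"linear": [-0.8,0,0],"rotation": [0,0,0]}]'

```text
time: 12.12
position: [0.7088, 0.0737, 0.3571]
tool_rot: [-1.158, 1.275, 1.246]
ft_force: [0.8, -0.7, 0.8]
grip_width: 0.849
```

>>> play_rows --targets '[{"claw": 0.15,"linear": [-0.8,0,0],"rotation": [0,0,0]},{"claw": 0.15,"linear": [-0.5,0.5,0],"rotation": [0,0,0]},{"claw": 0.15,"linear": [-0.2,0.9,0],"rotation": [0,0,0]},{"claw": 0.15,"linear": [0,1,0],"rotation": [0,0,0]},{"claw": 0.15,"linear": [0,1,0],"rotation": [0,0,0]},{"claw": 0.15,"linear": [0,1,0],"rotation": [0,0,0]},{"claw": 0.15,"linear": [0,1,0],"rotation": [0,0,0]},{"claw": 0.15,"linear": [0,1,0],"rotation": [0,0,0]},{"claw": 0.15,"linear": [0,0.5,0],"rotation": [0,0,0]},{"claw": 0.15,"linear": [0,0,0],"rotation": [0,0,0]}]'

```text
time: 12.95
position: [0.5279, 0.0756, 0.4161]
tool_rot: [-1.163, 1.266, 1.242]
ft_force: [1.2, 0.1, 0.4]
grip_width: 0.854
```

```bash
python3 -c "
from h import *
arc()
for n in('top','scene'): cv2.imwrite(f'pics/{n}9.png',get_image(n))
b=np.hstack([cv2.imread('pics/scene9.png')[60:330,160:480],cv2.imread('pics/top9.png')[80:350,160:480]])
cv2.imwrite('pics/c9.png',cv2.resize(b,(800,540)))"
```

```text
t 12.95 rel hinge [-121.9  332.7] r 354.4 th 1.22 dy -2.4 F [1.2 0.1 0.4] grip 74.3
tool x pitch -3.71
[-0.27, -0.81] [-0.22, -0.82] [-0.17, -0.83] [-0.12, -0.84] [-0.07, -0.85] [-0.02, -0.85] [0.03, -0.85] [0.08, -0.85]
```

View pics/c9.png

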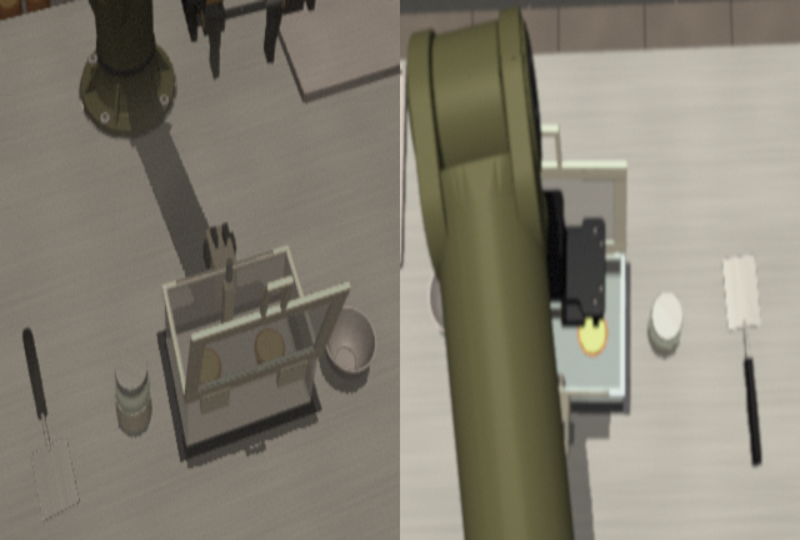

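The lid is tipped back past upright and rests behind the hinge. The tarts, bowl, jar and spatula look unmoved, and the gripper is clear. I'll let it settle, compare the pictures and hand in.

>>> play_rows --targets '[{"claw": 0.15,"linear": [0,0,0],"rotation": [0,0,0]},{"claw": 0.15,"linear": [0,0,0],"rotation": [0,0,0]},{"claw": 0.15,"linear": [0,0,0],"rotation": [0,0,0]},{"claw": 0.15,"linear": [0,0,0],"rotation": [0,0,0]},{"claw": 0.15,"linear": [0,0,0],"rotation": [0,0,0]},{"claw": 0.15,"linear": [0,0,0],"rotation": [0,0,0]}]'

```text
time: 13.55
position: [0.5329, 0.0748, 0.413]
tool_rot: [-1.163, 1.272, 1.238]
ft_force: [0.1, 0.2, 0.4]
grip_width: 0.85
```

```bash
python3 -c "
from h import *
a=cv2.imread('pics/scene0.png').astype(int);p=cv2.imread('pics/scene9.png').astype(int);b=get_image('scene').astype(int)
for n,(u,v) in dict(jar=(266,253),bowl=(439,233),spatula=(200,270)).items():
    w=np.s_[v-20:v+20,u-16:u+16];print(n,abs(a[w]-b[w]).mean().round(1))
w=np.s_[160:300,270:430];print('lid now vs before',abs(p[w]-b[w]).mean().round(2))
s=get_state();print(s['time'],s['ft_force'],abs(s['qd']).max())
close_job()"
```

```text
jar 2.9
bowl 4.6
spatula 3.3
lid now vs before 2.08
13.6 [-0.08827305  0.22529732  1.50378764] 0.0076157281310810674
the job is handed in; nothing more can be done
```

The pastry keeper is open: the lid rests back at its stop and the gripper is clear of everything. I handed the job in at 13.6 s of the 67 s allowed.

- **Catch:** I felt each button in turn with about 3 N and found the catch's middle 2 mm from the visual estimate. I then pinched both buttons in at 16 N, and the camera showed the lid spring up.
- **Lid:** I held the strap lightly by its sides at 10 N and carried the lid along its arc to about 1.85 rad, at roughly 0.7 rad/s. The highest wrist force I read was about 8 N. There was almost no load when I let go, and I then lifted the gripper away.
- **Last checks:** The last view showed the lid tipped back past upright, and it did not move over the next 0.6 s. Jar, bowl and spatula matched the first picture to within small differences (3–5 grey levels). The arm was still, with at most 1.5 N at the wrist.
- **Not measured:** I judged the tarts by eye only, and they looked undisturbed. The lid's final angle comes from the gripper's position, not from a separate measurement.
- **Disagreed:** The apparent arc radius drifted from 214 to 208 mm on the way up, probably from small calibration error, slip in the grip or both. I corrected for it as I went.

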